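# Show the microscope lamp to the inspection camera

## Task

Turn the isolator handle fully home to off, bar parallel to the box's long side, before you take the lamp. Then pull the lamp cartridge (the one with the round ribbed knob) straight up out of the lamp house and hold it up in the air over the inspection camera, with the bulb tip 100 mm straight out from the lens and the cartridge in line with the camera's line of sight, bulb pointing into the lens. Finish while still holding it there, steady and touching nothing else, with the isolator left off; leave the filter cartridge, jar, tube rack and beaker where they are.

Things in the scene. Friction and masses are not known exactly. Their poses are not given: they have to be found in the camera images.
- handle (a joint): Isolator handle, hinge about the vertical axis through handle_grip. 0 = off (bar parallel to the box's long side); 1.05 rad = on, 60 degrees clockwise of off seen from above: turn it counter-clockwise to switch off. Stops at both ends; friction (0.12 N m) keeps it where it is left. Starts at or near on (0.85 to 1.05).
- handle_grip (a point): Centre of the handle's grip bar, on the turning axis, 82 mm above the bench. Black plastic bar 76 mm long, 15 mm thick, upright, from 67 mm to 99 mm above the bench. This frame turns with the handle: its x axis runs along the bar.
- isolator: Grey power isolator box, fixed to the bench, 140 (its x, long side) x 90 (y) x 55 mm high; origin under its centre at bench level; the handle turns on the middle of its top.
- house: White lamp house, fixed block 110 (its x) x 190 (y) x 65 mm high; origin under its centre at bench level. Two round wells of 30 mm diameter, 55 mm deep, open at the top at y = -43 and y = +43 mm; one holds the lamp cartridge, the other the filter cartridge, either way round.
- lamp: Lamp cartridge, loose, 80-180 g, 89 mm long, round about its z axis (bulb tip to knob; up at the start), origin at the bulb tip. Glass bulb 14 mm across; ceramic stem 23 mm across to z = 40; aluminium flange 42 mm across, z = 40 to 45; ribbed aluminium knob 33 mm across, z = 45 to 89. Stands in a well, flange resting on the house top, with about 3.5 mm play all round.
- lamp_knob (a point): Centre of the lamp cartridge's ribbed knob, where to grip it; 67 mm from the bulb tip along the cartridge's z axis, 92 mm above the bench at the start.
- lamp_tip (a point): Tip of the bulb, the lower end of the lamp cartridge; axes as the lamp's.
- filter_tab (a point): Centre of the flat aluminium tab (42 x 8 x 40 mm, upright) on top of the filter cartridge in the other well, same flange and height as the lamp; to be left in place.
- camera: Inspection camera, fixed to the bench: dark steel foot 120 (its x) x 100 x 12 mm, origin under its centre at bench level, and a white barrel of 48 mm diameter with a black lens ring of 36 mm, overall about 95 mm high. It looks upward and to its own -x side, its line of sight leaning 35 degrees from the vertical.
- camera_lens (a point): Centre of the camera's lens face, 85 mm above the bench; its z axis is the line of sight, pointing out of the lens (up, leaning 35 degrees to the camera's -x).
- camera_focus (a point): Where the bulb tip must be: 100 mm out from the lens face along the line of sight, 167 mm above the bench; z axis as camera_lens.
- jar_center (a point): Centre of a closed amber jar, 60 mm diameter, 85 mm high; bystander.
- rack_center (a point): Centre of a white tube rack, 70 x 160 mm, 92 mm high with capped tubes; bystander.
- beaker_center (a point): Centre of a clear beaker, 56 mm diameter, 75 mm high, with swab sticks standing up to 137 mm; bystander.
Not all that is in view belongs to the job. What is shaped like the lamp but pink or turquoise is not meant.

How it is judged (in metres and radians):
On the way, in this order (a step that is already met when the one before it is completed fails the run):
1. the isolator is turned off while the lamp is still in its well (value of joint handle below 0.1 rad and distance of lamp_tip from where it was at the start of the episode below 0.012 m), for 0.2 s.
2. the gripped lamp cartridge is lifted clear of the lamp house (height (world z) of lamp_tip above 0.075 m and contact force between lamp and the fingers above 0.5 N and contact force between lamp and house below 0.1 N), for 0.2 s.
At the end, for the whole second after the job is handed in: Isolator within 0.1 rad of off; lamp held in the fingers, under 20 mm/s, touching neither camera nor house; bulb tip within 20 mm of the point 100 mm out from the lens and over 140 mm above the bench; its axis within 0.2 rad of the line of sight, bulb towards the lens (value of joint handle below 0.1 rad and distance between lamp_tip and camera_focus below 0.02 m and angle between the z axis of lamp_tip and the z axis of camera_focus, either way round below 0.2 rad and angle between lamp_tip's own z axis and vertical below 1 rad and height (world z) of lamp_tip above 0.14 m and linear speed of lamp below 0.02 m/s and contact force between lamp and the fingers above 0.5 N and contact force between lamp and camera below 0.1 N and contact force between lamp and house below 0.1 N); the arm keeps its last pose, push and grip.
It fails at once if the lamp cartridge is disturbed (moved over 12 mm) while the isolator is on (value of joint handle above 0.3 rad and distance of lamp_tip from where it was at the start of the episode above 0.012 m).
It fails at once if the filter cartridge is pulled out or knocked (over 20 mm) (distance of filter_tab from where it was at the start of the episode above 0.02 m).
It fails at once if the jar is moved over 30 mm (distance of jar_center from where it was at the start of the episode above 0.03 m).
It fails at once if the tube rack is moved over 30 mm (distance of rack_center from where it was at the start of the episode above 0.03 m).
It fails at once if the beaker is moved over 30 mm (distance of beaker_center from where it was at the start of the episode above 0.03 m).
It also fails if it takes over 45 s, if anything falls off the work surface, if the arm or the gripper's body presses on something with over 40 N, if the wrist force passes 120 N, or if a joint passes its speed limit or range.

## Robot

A 6-joint arm with a two-finger parallel gripper is mounted at the origin on the work surface. World frame = base frame: x ahead of the robot, y to its left, z up, the work surface at z = 0. Lengths are in mm, angles in rad, forces in N, time in s.
With the tool pointing down it reaches from about 275 to 975 mm from the base axis. Payload 8.4 kg.
Tool frame: the origin (TCP) lies midway between the tips of the shut fingers; the grasp point (between the pads) lies 19 mm behind it (bot.grasp_offset is the distance from the TCP to the grasp point, in mm); x points along the fingers, z is the direction in which the jaws open and shut, and the axes are right-handed (so a half turn about x gives the same grasp; the last joint's range is limited). The gripper opens to 92 mm and grips with 3 to 60 N. Pads are 20 mm wide; open, the fingers measure 128 mm over their backs; the gripper's body (75 mm by 189 mm) begins 69 mm behind the grasp point.
Start: joints at [-1.289, 0.353, 1.633, -0, 1.155, -0.002], TCP at [175.002, -600.002, 214.583] pointing down, gripper open.
Joint ranges: [-2.63, 2.63], [-0.92, 2.1], [0.06, 2.66], [-1.3, 4.44], [0, 2.69], [-3.02, 3.02]. Speed limits (rad/s): [2.22, 2.22, 2.79, 3.14, 3.14, 3.14].

## Interface

Orientations are given as a 3x3 rotation matrix whose columns are the frame's x, y, z axes.
In Python, from plant import bot, vision, finder gives the robot as it stands.
- The arm moves only by the shell command python3 -m crank 'ROWS' [OPENING] [FORCE]. ROWS is a JSON object of lists of equal length, an entry for each row: "xyz": the shift along the tool's x, y, z in mm, a list of three; "dr": the turn, a rotation vector about the tool's x, y, z in degrees, a list of three. A call has 1 to 12 rows; each row is the pose to reach, as a shift and turn from the pose commanded when the call began, along the tool's axes at that moment; what a row does not reach only later rows make up. A row lasts 1/8 s, in which the tool goes at most 62.5 mm and 10.7 degrees, less where a joint would pass 70% of its speed; a pose out of reach is approached as far as the arm can. A call with a gripper value outside its range is refused whole. OPENING is the opening in per cent of the stroke, from 0 (shut) to 100 (fully open), set as the call begins (- or left out, the last holds). The fingers move at their own pace and stop on an object; FORCE is the grip in N (left out, the last holds). Time passes only in rows, so rows that repeat a pose let the fingers close. It gives the time, the measured TCP pose, the force and the opening at its end, in the units of the state.
- bot.read_state(): the state, without advancing time (a new reading comes with each control period).
- vision.grab_frame(name): name is "side" or "top"; returns (picture, depth): 420x560x3 uint8, blue, green, red; 420x560 float32, mm along the optical axis (not along the pixel's ray), 0 where there is no reading.
- vision.get_calibration(name): a dict with "intrinsics" (3x3 intrinsics, pixels), "dist" ([k1, k2, p1, p2, k3] as OpenCV has them; the pictures are not rectified), "camera_from_world" (4x4, takes a point from world to camera coordinates). Camera axes: x right, y down, z forward; pixel columns grow to the right and rows downward; lengths in mm; the calibration is good to about 2 mm. A picture is of the moment at which its call begins. get_calibration takes no time and is no camera call.
- bot.hand_in(): hands the job in, once; it reports no verdict.
Trained networks look in the newest picture that a camera, given by its name, has taken for a name from the list of things; names that differ only in an ending like _2 or _b are one class to them, and where a whole thing is asked for, a point or a joint stands for the part that bears it (a point fixed in the world has none). Each returns a list of dicts, best first, with "confidence" (0 to 1); they miss things now and then, are a little off and sometimes report something else, mostly with a low value. They report only what shows in the picture. A call takes as long as a camera call. They do not tell look-alikes from the thing itself.
- finder.look_for(camera, label): "at" ([column, row] as shares, 0 to 1, of the picture: columns of its width, rows of its height, amid what is visible of it).
- finder.outline_of(camera, label): "mask" (420x560 bool, what is visible of it) and "at" ([column, row] as shares, 0 to 1, of the picture: columns of its width, rows of its height, amid what is visible of it).
The state is a dict: "t": time; "q": joint angles; "qvel": joint speeds; "joint_efforts": joint torques, N m; "position": TCP position; "tool_rot": TCP orientation; "ft_force": force on the tool from outside, world axes, zero at the start; "torque": the same for the moment, N m; "grip_width": opening from 0.0 (shut) to 1.0 (fully open).
Only numpy, scipy, OpenCV 4.12 (cv2) and the standard library are available. Lean on these libraries where they do the work, as an engineer would, in place of code of your own. Each camera call takes 0.05 s, during which the arm holds its last target.

## Working session

There is one attempt and no reset: what is moved stays moved. The work goes in short steps, Python scripts to look and compute and a shell command to move; the robot and the scene stay as the last step left them, time stands still between calls to the robot, and variables do not carry over. Pictures are saved under pics/ and viewed, and the job is handed in when it is done.

```bash
ls; mkdir -p pics; python3 - <<'E'
from plant import bot, vision, finder
import cv2
s=bot.read_state(); print(s['t'],s['position'],s['tool_rot'],s['grip_width'])
for c in ['side','top']:
    p,d=vision.grab_frame(c); cv2.imwrite(f'pics/{c}0.png',p)
    k=vision.get_calibration(c); print(k)
E
```

```text
pics
0.0 [ 174.84443217 -599.51044119  213.83405627] [[-3.87661565e-04  9.60002045e-01  2.79992721e-01]
 [ 1.38360393e-03  2.79992989e-01 -9.60001048e-01]
 [-9.99998968e-01  1.52435202e-05 -1.43680512e-03]] 1.0028635921868208
{'intrinsics': array([[416.06359076,   0.        , 281.2442158 ],
       [  0.        , 416.06359076, 205.75662693],
       [  0.        ,   0.        ,   1.        ]]), 'dist': array([-0.03431741,  0.        ,  0.        ,  0.        ,  0.        ]), 'camera_from_world': array([[ 9.97814623e-01, -6.57083878e-02, -6.95592631e-03,
        -5.58314099e+02],
       [-4.34588230e-02, -5.73331986e-01, -8.18169765e-01,
         1.35524456e+02],
       [ 4.97725612e-02,  8.16684053e-01, -5.74934649e-01,
         1.00966782e+03],
       [ 0.00000000e+00,  0.00000000e+00,  0.00000000e+00,
         1.00000000e+00]])}
{'intrinsics': array([[472.15005688,   0.        , 284.63910968],
       [  0.        , 472.15005688, 214.71786646],
       [  0.        ,   0.        ,   1.        ]]), 'dist': array([-0.01973453,  0.        ,  0.        ,  0.        ,  0.        ]), 'camera_from_world': array([[-2.26153229e-02, -9.99700440e-01, -9.35826672e-03,
         6.81712784e+01],
       [-9.97709765e-01,  2.31651855e-02, -6.35499778e-02,
         5.57666324e+02],
       [ 6.37477267e-02,  7.89963082e-03, -9.97934779e-01,
         1.16027092e+03],
       [ 0.00000000e+00,  0.00000000e+00,  0.00000000e+00,
         1.00000000e+00]])}
```

View pics/side0.png

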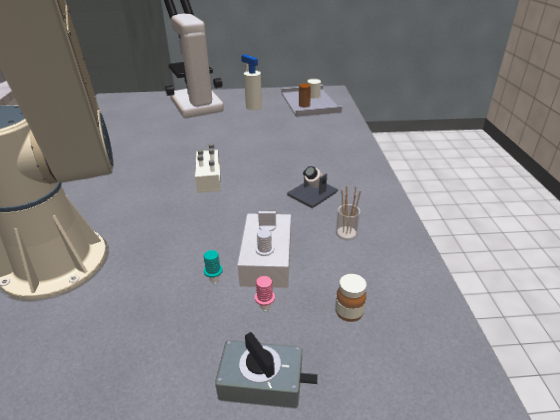

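View pics/top0.png

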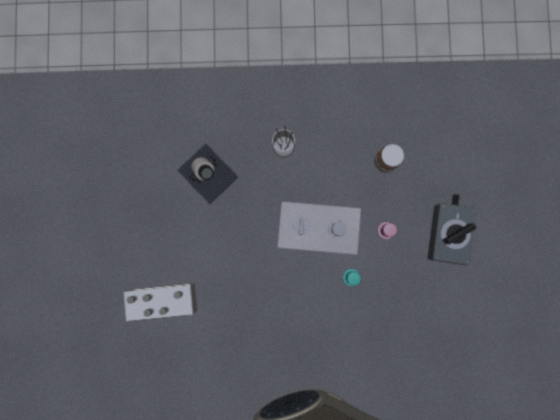

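The top view shows the isolator at about (455,234), with its bar tilted. The lamp knob is at (339,229) and the filter tab at (302,227). The camera is at (207,173) and the pink and turquoise decoys are at (388,230) and (352,278). Next I'll measure these.

```bash
cat > h.py <<'E'
from plant import bot, vision, finder
import cv2, numpy as np
def ray(c,uv):
    k=vision.get_calibration(c); T=k['camera_from_world']
    n=cv2.undistortPoints(np.array(uv,float).reshape(-1,1,2),k['intrinsics'],k['dist']).reshape(-1,2)
    R=T[:3,:3]; o=-R.T@T[:3,3]
    return o, np.c_[n,np.ones(len(n))]@R
def atz(c,uv,z):
    o,d=ray(c,uv); s=(z-o[2])/d[:,2]; return o+d*s[:,None]
def cloud(c,depth,mask):
    v,u=np.nonzero(mask&(depth>0)); o,d=ray(c,np.c_[u,v]); return o+d*depth[v,u][:,None]
def proj(c,P):
    k=vision.get_calibration(c);T=k['camera_from_world']
    return cv2.projectPoints(np.array(P,float).reshape(-1,3),cv2.Rodrigues(T[:3,:3])[0],T[:3,3],k['intrinsics'],k['dist'])[0].reshape(-1,2)
E
python3 - <<'E'
from h import *
S=np.array([560,420])
np.set_printoptions(precision=1,suppress=True)
out={}
for c in ['top','side']:
    p,d=vision.grab_frame(c); out['d'+c]=d; out['p'+c]=p
    for n in ['handle_grip','isolator','house','lamp','lamp_knob','filter_tab','camera','camera_lens','jar_center','rack_center','beaker_center']:
        r=finder.outline_of(c,n)
        for i,q in enumerate(r[:4]):
            m=q['mask']; P=cloud(c,d,m)
            if len(P)<3: continue
            top=P[P[:,2]>np.percentile(P[:,2],95)-8]
            rc=cv2.minAreaRect(top[:,:2].astype(np.float32))
            print(c,n,i,round(q['confidence'],2),np.array(q['at'])*S,m.sum(),'med',np.median(P,0),'zmax',P[:,2].max(),'toprect',np.array(rc[0]),np.array(rc[1]),round(rc[2],1))
            out[f'{c}_{n}_{i}']=m
np.savez('o.npz',**out); print(bot.read_state()['t'])
E
```

```text
top handle_grip 0 0.7 [456.2 231.6] 432 med [ 503.9 -351.6   91.6] zmax 102.67065632890444 toprect [ 501.8 -353.3] [15.6 75.6] 30.1
top isolator 0 0.93 [450.6 235.4] 2623 med [ 504.2 -345.    54.9] zmax 102.67065632890444 toprect [ 502.  -353.9] [15.7 76.8] 29.8
top house 0 0.57 [318.5 227.6] 3105 med [522.8 -26.8  65.1] zmax 110.63714154652189 toprect [524.2 -26.2] [190.1 109.9] 83.6
top house 1 0.49 [454.5 231.4] 2494 med [ 504.4 -345.8   55.2] zmax 102.67065632890444 toprect [ 502.  -353.9] [15.7 76.8] 29.8
top lamp 0 0.74 [335.2 227.3] 235 med [517.6 -64.7 112.3] zmax 118.21015467049915 toprect [518.5 -67.8] [30.1 29.8] 87.6
top lamp 1 0.7 [387.8 231.6] 221 med [ 513.4 -183.7   86.2] zmax 93.29098561181763 toprect [ 514.5 -188.5] [28.4 28.4] 42.6
top lamp 2 0.61 [353.2 276.6] 234 med [406.1 -98.   86.6] zmax 94.50847646729994 toprect [ 403.5 -100.9] [28.2 28. ] 88.7
top lamp_knob 0 0.59 [334.3 228.3] 226 med [519.2 -64.7 112.4] zmax 118.21015467049915 toprect [518.5 -67.8] [30.1 29.8] 87.6
top lamp_knob 1 0.57 [350.4 276.9] 229 med [405.6 -98.8  86.8] zmax 94.50847646729994 topre
[... 3315 characters left out ...]
7.00769135375288 toprect [516.5 -71.3] [29.1 30. ] 3.1
side camera 2 0.56 [313.7 188.5] 1076 med [665.6 231.2  14.5] zmax 97.5264857459224 toprect [664.4 237.5] [42.5 37.2] 6.7
side camera_lens 0 0.9 [314.2 188.7] 1013 med [665.6 231.3  14.5] zmax 95.6034662347322 toprect [665.3 236.1] [34.7 43.1] 83.4
side rack_center 0 0.56 [208.6 169.8] 1047 med [355.7 304.6  58.4] zmax 95.35805259421284 toprect [352.  361.3] [ 50.9 128.5] 4.4
side rack_center 1 0.39 [350.4 298.6] 1211 med [ 684.7 -223.9   61.5] zmax 88.52412877156519 toprect [ 690.2 -205.7] [53.1 51.1] 54.7
side beaker_center 0 0.64 [346.3 221.5] 788 med [730.7  35.8  54.7] zmax 136.89425093410978 toprect [730.  51.] [38.1 36.4] 60.9
1.3
```

```bash
python3 - <<'E'
from h import *
np.set_printoptions(precision=1,suppress=True)
o=np.load('o.npz')
def R(c,key,lo,hi):
    P=cloud(c,o['d'+c],o[f'{c}_{key}']); Q=P[(P[:,2]>lo)&(P[:,2]<hi)]
    rc=cv2.minAreaRect(Q[:,:2].astype(np.float32)); print(c,key,np.array(rc[0]),np.array(rc[1]),rc[2],np.median(Q[:,2]),len(Q))
R('top','isolator_0',51,59);R('side','isolator_0',51,59)
R('top','house_0',62,69);R('side','house_0',62,69)
R('top','camera_0',8,17);R('side','camera_lens_0',8,17)
R('top','handle_grip_0',93,110);R('side','handle_grip_0',93,110)
for c,x,y,w in [('top',207,173,45),('side',314,185,40),('top',455,234,45),('top',320,228,55)]:
    p=o['p'+c][max(0,y-w):y+w,x-w:x+w]; cv2.imwrite(f'pics/crop_{c}_{x}.png',cv2.resize(p,None,fx=6,fy=6,interpolation=2))
# circle fit of barrel points by height
for c,k in [('top','camera_0'),('side','camera_lens_0')]:
    P=cloud(c,o['d'+c],o[f'{c}_{k}']); 
    for a in range(20,100,10):
        Q=P[(P[:,2]>a)&(P[:,2]<=a+10)]
        if len(Q): print(c,a,len(Q),Q.mean(0),Q.min(0),Q.max(0))
E
```

```text
top isolator_0 [ 502.1 -353.4] [ 91.  139.4] 79.95674133300781 54.955319665262095 1491
side isolator_0 [ 499.  -355.6] [ 90.5 140.1] 80.23186492919922 55.31836737997395 2774
top house_0 [524.2 -26.2] [190.1 109.9] 83.60102081298828 65.1640106609143 2787
side house_0 [522.3 -26.4] [195.  110.1] 83.5259017944336 65.84514696242059 1817
top camera_0 [670.2 248.9] [120.   99.4] 41.73487091064453 12.396904805802933 1213
side camera_lens_0 [670.5 246.1] [123.9  97.5] 42.33902359008789 13.112204519363047 554
top handle_grip_0 [ 501.8 -353.3] [15.6 75.6] 30.07642364501953 98.26608421994706 212
side handle_grip_0 [ 499.2 -355.1] [15.9 76.1] 29.5450496673584 98.43096231000311 373
top 20 5 [671.1 231.7  23.4] [644.8 215.4  20.2] [689.5 267.3  26.5]
top 30 6 [660.9 254.1  35.2] [646.3 225.5  31.1] [685.9 269.8  38.8]
top 40 15 [673.3 260.4  45.4] [647.8 223.5  41.4] [704.4 283.   49.5]
top 50 45 [685.3 262.2  55.4] [643.9 221.9  50.3] [703.7 283.6  59.8]
top 60 98 [677.7 254.1  65.8] [645.8 223.1  60.1] [709.7 284.8  69.9]
top 70 153 [672.9 251.3  74.9] [644.8 223.5  70. ] [706.6 287.4  80. ]
top 80 146 [664.  244.3  84.6] [644.5 224.5  80. ] [688.  268.3  90. ]
top 90 56 [666.  244.7  92.7] [650.2 228.4  90. ] [676.6 254.8  96.8]
side 20 39 [678.3 243.9  25.5] [645.5 221.9  20.3] [708.3 272.   30. ]
side 30 47 [679.7 240.8  34.7] [645.  221.4  30.1] [708.1 272.6  39.9]
side 40 40 [675.  235.9  44.8] [644.9 221.   40.9] [706.8 269.1  49.9]
side 50 57 [673.1 231.3  55.6] [642.6 218.5  50.1] [704.2 274.3  59.9]
side 60 73 [676.8 231.7  64.7] [644.6 219.2  60. ] [703.8 270.3  70. ]
side 70 60 [672.1 230.1  75.5] [643.4 218.8  70.7] [698.2 251.5  79.9]
side 80 68 [659.5 234.9  85. ] [644.1 221.6  80.5] [680.2 254.9  90. ]
side 90 21 [665.5 240.2  92.4] [653.2 232.2  90.1] [675.  247.8  95.6]
```

```bash
cd pics; python3 -c "
import cv2,numpy as np
a=[cv2.resize(cv2.imread(f),(390,290 if 0 else 300)) for f in ['crop_top_207.png','crop_side_314.png','crop_top_455.png','crop_top_320.png']]
cv2.imwrite('crops.png',np.vstack([np.hstack(a[:2]),np.hstack(a[2:])]))"
```

```text
(no output)
```

View pics/crops.png

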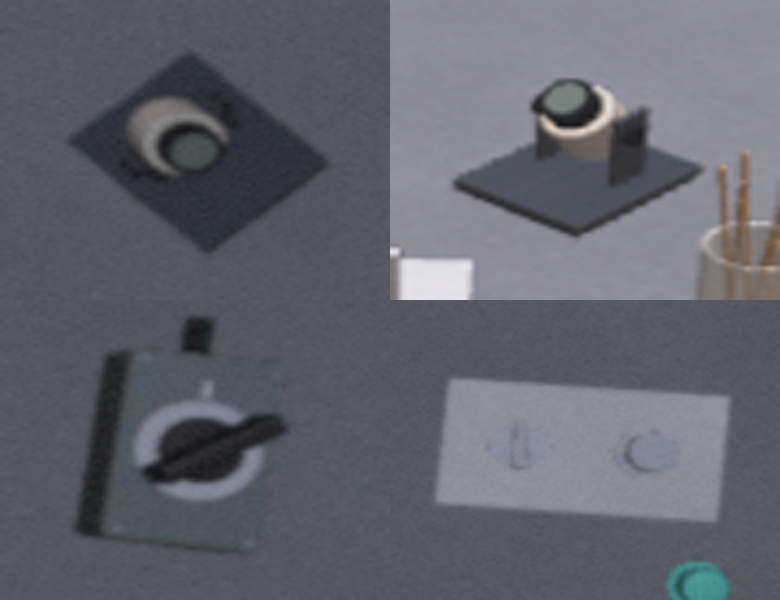

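```bash
cat >> h.py <<'E'
from scipy.spatial.transform import Rotation as Ro
def frame(x,z):
    x=np.array(x,float);x/=np.linalg.norm(x); z=np.array(z,float); z-=x*(x@z); z/=np.linalg.norm(z)
    return np.c_[x,np.cross(z,x),z]
def down(yaw): a=np.radians(yaw); return frame([0,0,-1],[np.cos(a),np.sin(a),0])
def delta(Rt,pt,s=None):
    s=s or bot.read_state(); R=np.array(s['tool_rot']);p=np.array(s['position'])
    print('xyz',np.round(R.T@(np.array(pt)-p),1),'dr',np.round(np.degrees(Ro.from_matrix(R.T@Rt).as_rotvec()),1),'norm',np.linalg.norm(np.array(pt)-p).round())
E
python3 - <<'E'
from h import *
np.set_printoptions(precision=2,suppress=True)
print('lens z85 top',atz('top',[[205.8,173]],85),'side',atz('side',[[309.9,171.1]],85))
# joint triangulated pose guess + reproject
a=np.radians(42); 
for s in (20,30,): pass
print(bot.__dir__()[:40] if 0 else [x for x in dir(bot) if x[0]!='_'], bot.grasp_offset)
delta(down(-150),[500.5,-354.5,150])
delta(down(-150),[500.5,-354.5,67])
E
```

```text
lens z85 top [[658.29 239.59  85.  ]] side [[657.81 237.86  85.  ]]
['MotionError', 'grasp_offset', 'hand_in', 'read_state'] 18.700000000000003
xyz [  64.6  381.2 -144.5] dr [76.3  0.  -0. ] norm 413.0
xyz [ 147.6  381.2 -144.5] dr [76.3  0.  -0. ] norm 434.0
```

```bash
python3 -m crank '{"xyz":[[64.6,381.2,-144.5],[64.6,381.2,-144.5],[64.6,381.2,-144.5],[64.6,381.2,-144.5],[64.6,381.2,-144.5],[64.6,381.2,-144.5],[64.6,381.2,-144.5],[64.6,381.2,-144.5],[64.6,381.2,-144.5],[64.6,381.2,-144.5],[64.6,381.2,-144.5],[64.6,381.2,-144.5]],"dr":[[76.3,0,0],[76.3,0,0],[76.3,0,0],[76.3,0,0],[76.3,0,0],[76.3,0,0],[76.3,0,0],[76.3,0,0],[76.3,0,0],[76.3,0,0],[76.3,0,0],[76.3,0,0]]}' 100 20
python3 - <<'E'
from h import *
np.set_printoptions(precision=2,suppress=True)
s=bot.read_state(); print(s['t'],s['position'],s['q'],s['ft_force'])
delta(down(-150),[500.5,-354.5,67])
for c in ['top','side']:
    p,_=vision.grab_frame(c); cv2.imwrite(f'pics/{c}1.png',p)
a=cv2.imread('pics/top1.png')[150:310,380:540]; b=cv2.imread('pics/side1.png')[260:420,180:340]
cv2.imwrite('pics/c1.png',cv2.resize(np.hstack([a,b]),(800,400)))
E
```

```text
t: 2.8
position: [500.1, -355.1, 150.2]
tool_rot: [[0.0, 0.499, -0.867], [-0.0, -0.867, -0.499], [-1.0, 0.0, -0.0]]
ft_force: [-0.2, 0.1, -0.5]
grip_width: 1.001
2.8 [ 500.15 -355.07  150.17] [-0.62  0.4   1.72 -0.    1.02  2.  ] [-0.2   0.14 -0.49]
xyz [83.2 -0.3 -0.6] dr [-0.1 -0.  -0. ] norm 83.0
```

View pics/c1.png

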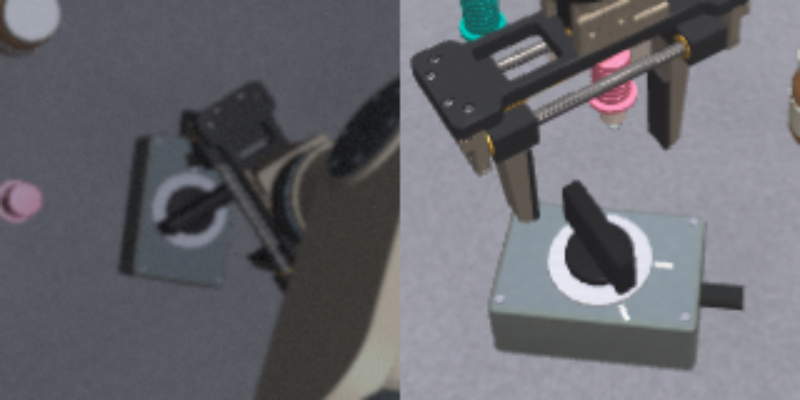

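The fingers straddle the bar squarely, so I'll descend and grip.

```bash
python3 -m crank '{"xyz":[[40,0,0],[75,0,0],[83,0,0],[83,0,0]],"dr":[[0,0,0],[0,0,0],[0,0,0],[0,0,0]]}' 100 20
python3 -m crank '{"xyz":[[0,0,0],[0,0,0],[0,0,0],[0,0,0],[0,0,0],[0,0,0],[0,0,0],[0,0,0]],"dr":[[0,0,0],[0,0,0],[0,0,0],[0,0,0],[0,0,0],[0,0,0],[0,0,0],[0,0,0]]}' 0 20
```

```text
t: 3.4
position: [500.5, -354.6, 67.2]
tool_rot: [[-0.0, 0.499, -0.866], [0.0, -0.866, -0.499], [-1.0, -0.0, 0.0]]
ft_force: [0.3, -0.0, -0.4]
grip_width: 0.999
t: 4.4
position: [499.8, -355.3, 67.4]
tool_rot: [[-0.001, 0.5, -0.866], [-0.001, -0.866, -0.5], [-1.0, 0.0, 0.002]]
ft_force: [-2.3, -3.9, 10.6]
grip_width: 0.163
```

```bash
python3 -m crank '{"xyz":[[0,0,0],[0,0,0],[0,0,0],[0,0,0],[0,0,0],[0,0,0],[0,0,0],[0,0,0],[0,0,0],[0,0,0]],"dr":[[-6,0,0],[-12,0,0],[-18,0,0],[-24,0,0],[-30,0,0],[-36,0,0],[-42,0,0],[-48,0,0],[-52,0,0],[-52,0,0]]}' 0 25
python3 - <<'E'
from h import *
s=bot.read_state(); print(np.round(s['torque'],2), np.degrees(np.arctan2(s['tool_rot'][1][2],s['tool_rot'][0][2])), s['ft_force'])
E
```

```text
t: 5.65
position: [500.7, -354.2, 67.4]
tool_rot: [[0.0, 0.99, -0.14], [0.001, -0.14, -0.99], [-1.0, 0.0, -0.001]]
ft_force: [-1.2, 2.2, 7.4]
grip_width: 0.167
[ 0.4   0.17 -0.52] -98.04969453895522 [-1.21791188  2.23417133  7.36739505]
```

Moment −0.52 N m exceeds the 0.12 N m friction, so the handle is against its off stop. Releasing.

```bash
python3 -m crank '{"xyz":[[0,0,0],[0,0,0],[0,0,0],[0,0,0],[0,0,0],[0,0,0]],"dr":[[0,0,0],[0,0,0],[0,0,0],[0,0,0],[0,0,0],[0,0,0]]}' 100 25
python3 -m crank '{"xyz":[[-50,0,0],[-110,0,0],[-110,0,0]],"dr":[[0,0,0],[0,0,0],[0,0,0]]}'
python3 - <<'E'
from h import *
np.set_printoptions(precision=1,suppress=True)
for c in ['side']:
    p,d=vision.grab_frame(c); cv2.imwrite(f'pics/{c}2.png',p)
    r=finder.outline_of(c,'handle_grip')
    for q in r[:2]:
        P=cloud(c,d,q['mask']); Q=P[(P[:,2]>93)&(P[:,2]<110)]
        print(q['confidence'],np.array(q['at'])*[560,420],cv2.minAreaRect(Q[:,:2].astype(np.float32)) if len(Q)>3 else 0)
    r=finder.outline_of(c,'lamp')
    for q in r[:3]:
        P=cloud(c,d,q['mask']);print(q['confidence'],np.array(q['at'])*[560,420],np.median(P,0))
# lamp refine: top disc centre at z=114 from both cams, original masks
s=bot.read_state();print(s['t'])
delta(down(-6.4),[518,-69.5,190]);delta(down(-6.4),[518,-69.5,75])
E
```

```text
t: 6.4
position: [500.2, -354.2, 66.6]
tool_rot: [[-0.001, 0.99, -0.14], [0.001, -0.14, -0.99], [-1.0, -0.001, -0.001]]
ft_force: [0.1, -0.6, -0.2]
grip_width: 0.796
t: 6.78
position: [503.0, -356.3, 181.8]
tool_rot: [[0.007, 0.99, -0.14], [-0.005, -0.14, -0.99], [-1.0, 0.007, 0.004]]
ft_force: [0.1, 0.1, -1.0]
grip_width: 1.003
0.7 [257.8 355.1] ((499.0953063964844, -356.28277587890625), (15.768561363220215, 75.85210418701172), 79.45174407958984)
0.62 [210.2 265.4] [ 402.7 -113.4   66.5]
6.925
xyz [ -13.8  -21.9 -284.3] dr [-91.6  -0.1   0. ] norm 285.0
xyz [ 101.2  -21.7 -284.2] dr [-91.6  -0.1   0. ] norm 302.0
```

View pics/side2.png

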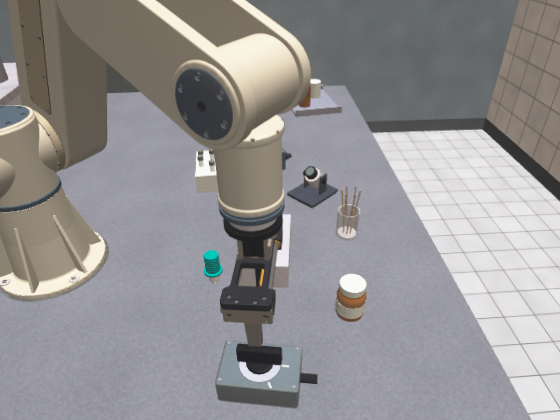

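Handle bar measures 169.5° against the box's 170.1°, so it's off. Next I'll move to just above the lamp knob.

```bash
python3 -m crank '{"xyz":[[-14,-22,-284],[-14,-22,-284],[-14,-22,-284],[-14,-22,-284],[-14,-22,-284],[-14,-22,-284],[-14,-22,-284],[-14,-22,-284],[-14,-22,-284],[-14,-22,-284],[-14,-22,-284],[-14,-22,-284]],"dr":[[-91.6,0,0],[-91.6,0,0],[-91.6,0,0],[-91.6,0,0],[-91.6,0,0],[-91.6,0,0],[-91.6,0,0],[-91.6,0,0],[-91.6,0,0],[-91.6,0,0],[-91.6,0,0],[-91.6,0,0]]}' 100 25
python3 - <<'E'
from h import *
np.set_printoptions(precision=2,suppress=True)
s=bot.read_state(); print(s['t'],s['q'])
p,_=vision.grab_frame('side'); cv2.imwrite('pics/side3.png',p)
delta(down(-6.4),[518.2,-69.3,75])
E
```

```text
t: 8.43
position: [518.2, -70.3, 190.6]
tool_rot: [[-0.001, 0.113, 0.994], [0.0, 0.994, -0.113], [-1.0, 0.0, -0.001]]
ft_force: [0.5, -0.2, -0.3]
grip_width: 0.996
8.425 [-0.14  0.22  1.87  0.    1.05 -0.02]
xyz [115.7   0.9  -0.1] dr [-0.1 -0.  -0. ] norm 116.0
```

View pics/side3.png

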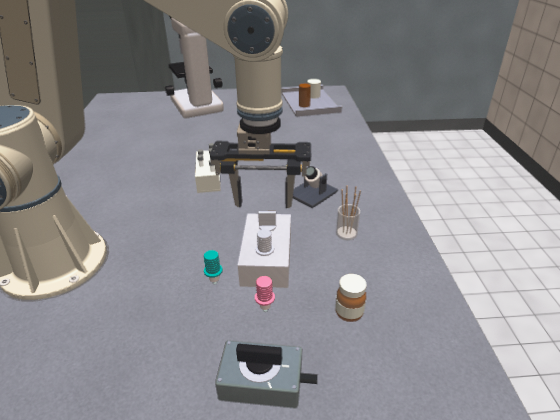

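The fingers are above the lamp at (264,241), spread along the house's short side. The filter tab behind it at (267,217) is clear. Descending to grip.

```bash
python3 -m crank '{"xyz":[[50,0.5,0],[90,0.5,0],[115,0.5,0],[115,0.5,0]],"dr":[[0,0,0],[0,0,0],[0,0,0],[0,0,0]]}' 100 25
python3 -m crank '{"xyz":[[0,0,0],[0,0,0],[0,0,0],[0,0,0],[0,0,0],[0,0,0],[0,0,0]],"dr":[[0,0,0],[0,0,0],[0,0,0],[0,0,0],[0,0,0],[0,0,0],[0,0,0]]}' 0 25
```

```text
t: 8.98
position: [517.0, -69.6, 74.5]
tool_rot: [[-0.004, 0.113, 0.994], [0.0, 0.994, -0.113], [-1.0, 0.0, -0.004]]
ft_force: [0.6, 1.4, 0.2]
grip_width: 1.003
t: 9.85
position: [518.3, -69.7, 76.0]
tool_rot: [[-0.0, 0.112, 0.994], [0.0, 0.994, -0.112], [-1.0, -0.0, -0.0]]
ft_force: [-1.5, 1.1, 0.6]
grip_width: 0.342
```

```bash
python3 -m crank '{"xyz":[[-10,0,0],[-25,0,0],[-45,0,0],[-70,0,0],[-100,0,0],[-130,0,0],[-160,0,0],[-165,0,0],[-165,0,0],[-165,0,0],[-165,0,0]],"dr":[[0,0,0],[0,0,0],[0,0,0],[0,0,0],[0,0,0],[0,0,0],[0,0,0],[0,0,0],[0,0,0],[0,0,0],[0,0,0]]}' 0 30
python3 - <<'E'
from h import *
np.set_printoptions(precision=3,suppress=True)
s=bot.read_state(); R=np.array(s['tool_rot']);p=np.array(s['position'])
for c in ['side','top']:
    im,d=vision.grab_frame(c); cv2.imwrite(f'pics/{c}4.png',im)
print(s['ft_force'])
# lens & foot
lens=np.array([658.3,238.8,85]); a=np.radians(42); t=np.radians(35)
l=np.r_[-np.sin(t)*np.cos(a),-np.sin(t)*np.sin(a),np.cos(t)]
f=lens+100*l; print('focus',f,'l',l)
# lamp tip wrt tool (nominal): bulb z=10 at start when tcp z=76 -> tip 66 ahead of tcp along tool x
Rt=Ro.align_vectors([-l],[R[:,0]])[0].as_matrix()@R if 0 else None
v=np.cross(R[:,0],-l); ang=np.arcsin(np.linalg.norm(v)); Rt=Ro.from_rotvec(v/np.linalg.norm(v)*ang).as_matrix()@R
pt=f-Rt[:,0]*66
print('tcp',pt); delta(Rt,pt); print(Rt)
E
```

```text
t: 11.22
position: [517.9, -69.7, 239.9]
tool_rot: [[-0.002, 0.112, 0.994], [0.0, 0.994, -0.112], [-1.0, 0.0, -0.002]]
ft_force: [-0.1, 0.6, -1.6]
grip_width: 0.346
[-0.127  0.626 -1.622]
focus [615.675 200.42  166.915] l [-0.426 -0.384  0.819]
tcp [587.542 175.09  220.979]
xyz [ 19.2 251.   41.5] dr [  0.  -23.3  26.2] norm 255.0
[[ 0.426  0.012  0.905]
 [ 0.384  0.903 -0.193]
 [-0.819  0.429  0.38 ]]
```

View pics/side4.png

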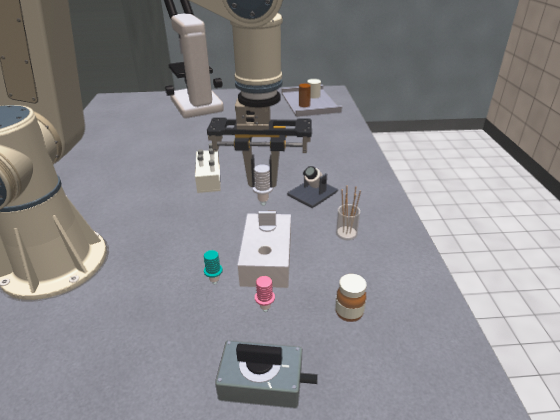

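```bash
python3 -m crank '{"xyz":[[0,25,4],[0,65,10],[0,105,17],[0,145,24],[5,185,30],[10,215,36],[15,240,40],[19,251,41.5],[19,251,41.5],[19,251,41.5],[19,251,41.5],[19,251,41.5]],"dr":[[0,0,0],[0,-3,3],[0,-7,8],[0,-11,12.5],[0,-15,17],[0,-19,21],[0,-22,25],[0,-23.3,26.2],[0,-23.3,26.2],[0,-23.3,26.2],[0,-23.3,26.2],[0,-23.3,26.2]]}' 0 30
python3 - <<'E'
from h import *
np.set_printoptions(precision=3,suppress=True)
s=bot.read_state(); print(s['t'],s['position'],np.array(s['tool_rot']),s['q'])
for c in ['side','top']:
    im,d=vision.grab_frame(c); cv2.imwrite(f'pics/{c}5.png',im); np.save(f'd5{c}.npy',d)
    for q in finder.outline_of(c,'lamp')[:3]:
        P=cloud(c,d,q['mask']);print(c,q['confidence'],np.array(q['at'])*[560,420],np.median(P,0))
    x,y=(330,150) if c=='side' else (230,210)
    cv2.imwrite(f'pics/{c}5c.png',cv2.resize(im[max(0,y-80):y+80,x-80:x+80],(600,600),interpolation=2))
E
```

```text
t: 12.82
position: [588.1, 174.8, 222.3]
tool_rot: [[0.428, 0.011, 0.904], [0.384, 0.903, -0.193], [-0.818, 0.429, 0.382]]
ft_force: [-1.4, -0.5, -2.1]
grip_width: 0.34
12.825 [588.149 174.782 222.336] [[ 0.428  0.011  0.904]
 [ 0.384  0.903 -0.193]
 [-0.818  0.429  0.382]] [ 0.081  0.129  2.078  0.733  0.546 -0.368]
side 0.82 [212.912 264.516] [ 402.418 -113.649   67.162]
side 0.72 [287.504 139.692] [583.837 160.048 230.324]
side 0.72 [262.08 293.79] [ 512.791 -201.066   66.113]
top 0.68 [386.512 231.798] [ 514.708 -184.845   86.311]
top 0.66 [219.912 196.812] [587.918 183.11  237.977]
```

```bash
cd pics; python3 -c "
import cv2,numpy as np
cv2.imwrite('c5.png',cv2.resize(np.hstack([cv2.imread('side5c.png'),cv2.imread('top5c.png')]),(800,400)))"
```

```text
(no output)
```

View pics/c5.png

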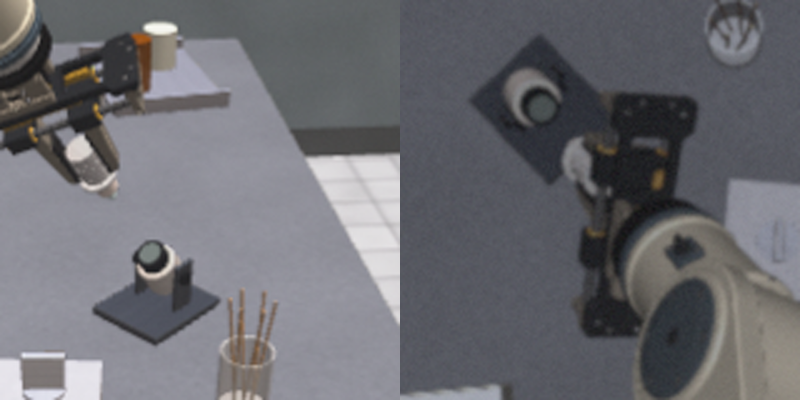

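View pics/side5.png

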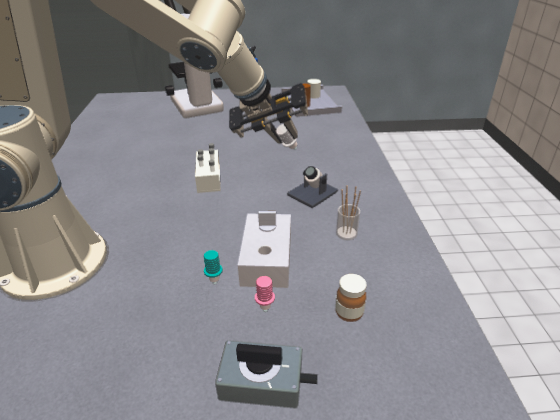

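```bash
python3 - <<'E'
from h import *
np.set_printoptions(precision=2,suppress=True)
s=bot.read_state(); R=np.array(s['tool_rot']);p=np.array(s['position'])
tip=p+66*R[:,0]; l=-R[:,0]
f=np.array([615.7,200.4,166.9]); print('tip',tip,'err',tip-f)
from itertools import product
for c in ['side','top']:
    im=cv2.imread(f'pics/{c}5.png'); big=cv2.resize(im,None,fx=6,fy=6,interpolation=cv2.INTER_CUBIC)
    def circ(z,r):
        u=R[:,1];w=R[:,2];t=np.linspace(0,2*np.pi,40)
        return tip+l*z+r*(np.outer(np.cos(t),u)+np.outer(np.sin(t),w))
    for z,r,col in [(0,1,(0,0,255)),(40,21,(0,255,0)),(45,21,(0,255,0)),(89,16.5,(255,0,0)),(20,11.5,(0,255,255))]:
        q=proj(c,circ(z,r)); cv2.polylines(big,[((q+.5)*6-.5).astype(int)],True,col,1)
    lens=np.array([658.3,238.8,85]); q=proj(c,[lens+l*k for k in (0,50,100)]); cv2.polylines(big,[((q+.5)*6).astype(int)],False,(255,0,255),1)
    x,y=(np.array(q[2])*6).astype(int); cv2.imwrite(f'pics/ov_{c}.png',cv2.resize(big[max(0,y-240):y+300,x-240:x+300],(400,400)))
cv2.imwrite('pics/ov.png',np.hstack([cv2.imread('pics/ov_side.png'),cv2.imread('pics/ov_top.png')]))
E
```

```text
tip [616.15 200.23 168.06] err [ 0.45 -0.17  1.16]
```

View pics/ov.png

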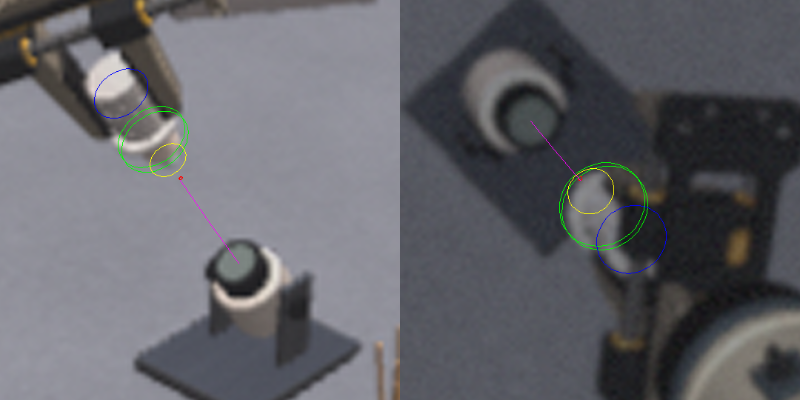

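```bash
python3 - <<'E'
from h import *
np.set_printoptions(precision=2,suppress=True)
im,d=vision.grab_frame('side'); cv2.imwrite('pics/side6.png',im); s=bot.read_state();print(s['position'],s['ft_force'],s['grip_width'])
m=[q for q in finder.outline_of('side','lamp') if abs(q['at'][0]*560-287)<15][0]['mask']
P=cloud('side',d,m); np.save('P6.npy',P)
R=np.array(s['tool_rot']);p=np.array(s['position'])
L=(P-p)@R; print(len(L)); print(L[np.argsort(L[:,0])][::12])
x0,y0=255,105
a=cv2.resize(im[y0:y0+60,x0:x0+60],(600,600),interpolation=cv2.INTER_CUBIC); cv2.imwrite('pics/z6.png',a)
E
```

```text
[587.92 174.94 222.06] [ 0.78  0.11 -1.35] 0.34113548620123324
257
[[-42.75  -9.42   1.15]
 [-40.16   5.27   8.9 ]
 [-39.42  11.15   3.52]
 [-38.77   6.52  -7.89]
 [-38.21  -3.35  -5.94]
 [-37.51  -1.7   -8.88]
 [-36.78  -9.17  11.9 ]
 [-33.99 -11.96  -8.31]
 [-28.27  -6.75  13.73]
 [-26.33 -15.35   6.98]
 [-21.18 -14.97   7.46]
 [-16.46 -13.13  -5.34]
 [-11.91 -13.09  11.72]
 [ -7.95 -13.08  -6.35]
 [ -3.08 -11.8    8.05]
 [  1.74 -13.96   5.86]
 [  3.77 -15.21  13.13]
 [  5.18 -18.45  -1.39]
 [  6.61 -11.71  17.66]
 [ 10.36 -15.96  10.32]
 [ 27.49 -10.35   0.77]
 [ 34.13  -8.13  -1.86]]
```

View pics/z6.png

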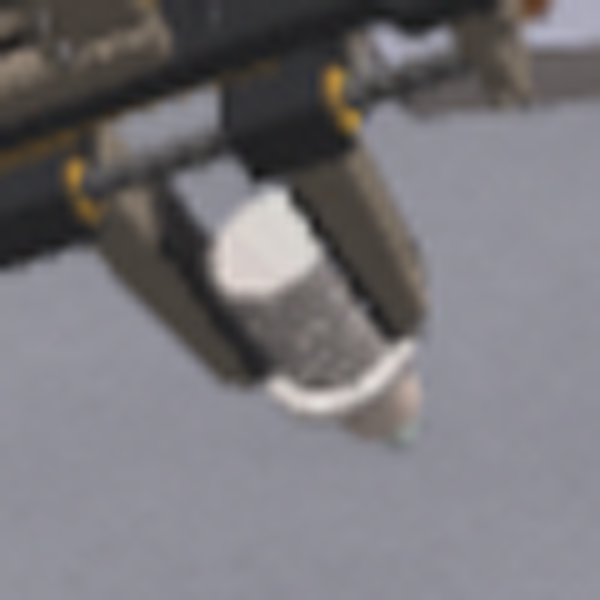

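I got the tip offset wrong. The flange rests at 65 mm, so the tip started at 25 mm, which puts it 51 mm ahead of the TCP rather than 66. The depth data agrees, with the knob top 38 mm behind the TCP. I'll advance 15 mm along the line of sight.

```bash
python3 -m crank '{"xyz":[[5,0,0],[10,0,0],[15,0,0],[15.5,0,0],[15.5,0,0],[15.5,0,0],[15.5,0,0],[15.5,0,0]],"dr":[[0,0,0],[0,0,0],[0,0,0],[0,0,0],[0,0,0],[0,0,0],[0,0,0],[0,0,0]]}' 0 30
cat > ov.py <<'E'
from h import *
from scipy.optimize import least_squares
np.set_printoptions(precision=2,suppress=True)
fr={c:vision.grab_frame(c) for c in ['side','top']}
s=bot.read_state(); R=np.array(s['tool_rot']);p=np.array(s['position'])
tip=p+51*R[:,0]; l=-R[:,0]
f=np.array([615.7,200.4,166.9]); print(s['t'],'tip',tip,'err',tip-f,s['ft_force'],s['grip_width'],np.abs(s['qvel']).max())
for c in fr:
    im,d=fr[c]; big=cv2.resize(im,None,fx=6,fy=6,interpolation=cv2.INTER_CUBIC)
    def circ(z,r):
        u=R[:,1];w=R[:,2];t=np.linspace(0,2*np.pi,40)
        return tip+l*z+r*(np.outer(np.cos(t),u)+np.outer(np.sin(t),w))
    for z,r,col in [(0,1,(0,0,255)),(40,21,(0,255,0)),(45,21,(0,255,0)),(89,16.5,(255,0,0)),(20,11.5,(0,255,255))]:
        q=proj(c,circ(z,r)); cv2.polylines(big,[((q+.5)*6-.5).astype(int)],True,col,1)
    lens=np.array([658.3,238.8,85]); q=proj(c,[lens+l*k for k in (0,50,100)]); cv2.polylines(big,[((q+.5)*6).astype(int)],False,(255,0,255),1)
    x,y=(np.array(q[2])*6).astype(int); cv2.imwrite(f'pics/ov_{c}.png',cv2.resize(big[max(0,y-240):y+300,x-240:x+300],(400,400)))
cv2.imwrite('pics/ov2.png',np.hstack([cv2.imread('pics/ov_side.png'),cv2.imread('pics/ov_top.png')]))
E
python3 ov.py
```

```text
t: 14.12
position: [594.5, 180.9, 209.4]
tool_rot: [[0.428, 0.011, 0.904], [0.384, 0.903, -0.193], [-0.818, 0.429, 0.382]]
ft_force: [-0.4, -0.7, -2.3]
grip_width: 0.344
14.225 tip [616.32 200.49 167.63] err [0.62 0.09 0.73] [ 0.1   1.21 -2.79] 0.34111694610407706 0.0015859815009257152
```

View pics/ov2.png

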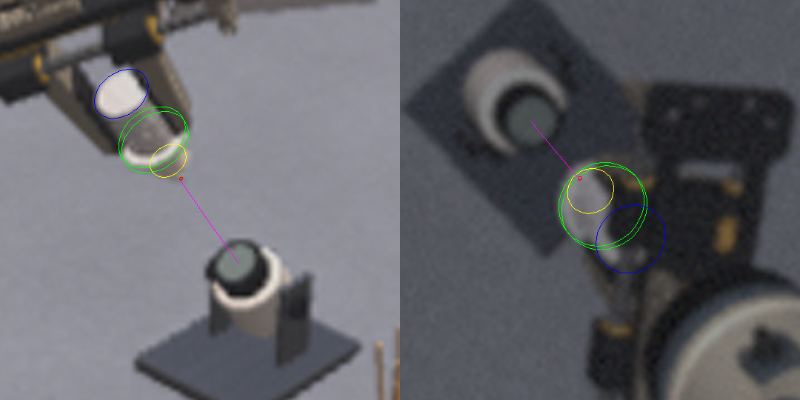

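The model outline now matches the image, and the tip estimate is about 1 mm from the focus point. I'll do one last handle check, then hand in.

```bash
python3 - <<'E'
from h import *
p,d=vision.grab_frame('side')
for n,lo,hi in [('handle_grip',93,110),('isolator',51,59)]:
    q=finder.outline_of('side',n)[0]; P=cloud('side',d,q['mask']); Q=P[(P[:,2]>lo)&(P[:,2]<hi)]
    print(n,q['confidence'],cv2.minAreaRect(Q[:,:2].astype(np.float32)))
for n in ['filter_tab','beaker_center','rack_center','jar_center']:
    for q in finder.outline_of('side',n)[:2]: print(n,q['confidence'],np.array(q['at'])*[560,420],np.median(cloud('side',d,q['mask']),0).round(1))
s=bot.read_state();print(s['t'],s['position'],s['grip_width'])
bot.hand_in()
E
```

```text
handle_grip 0.7 ((499.1300048828125, -356.1368103027344), (16.341678619384766, 75.22370147705078), 81.77394104003906)Traceback (most recent call last):
  File "<stdin>", line 4, in <module>
IndexError: list index out of range
```

```bash
python3 - <<'E'
from h import *
p,d=vision.grab_frame('side')
for n in ['filter_tab','beaker_center','rack_center','jar_center']:
    for q in finder.outline_of('side',n)[:2]: print(n,round(q['confidence'],2),(np.array(q['at'])*[560,420]).round(1),np.median(cloud('side',d,q['mask']),0).round(1))
s=bot.read_state();print(s['t'],s['position'],s['grip_width'])
print(bot.hand_in())
E
```

```text
filter_tab 0.72 [267.2 219.1] [526.9  11.9  87. ]
beaker_center 0.93 [348.7 221.5] [731.7  35.2  56.1]
beaker_center 0.55 [261.2 375.3] [ 501.3 -375.7   55.1]
rack_center 0.6 [206.7 169.1] [356.  304.3  58.1]
jar_center 0.92 [349.9 297.8] [ 684.4 -222.9   60. ]
jar_center 0.22 [260.5 357.3] [ 498.4 -361.7   86.3]
14.625 [594.50683945 180.92932449 209.29201307] 0.3425713935716524
the job is handed in; nothing more can be done
None
```

I turned the isolator off against its stop, then pulled the lamp cartridge straight up and held it over the inspection camera. I handed the job in at 14.6 s with the lamp still gripped there. The hand-in reports no verdict.

- **Isolator:** after release, the bar measured within about 1° of the box's long side. A last look gave about 1.6°, against the 5.7° allowed. The network missed the isolator box in that last picture, so that figure uses the box direction measured at the start.
- **Lamp position:** the bulb tip is about 1 mm from the focus point I worked out. That tip position comes from the arm's pose and the cartridge's dimensions. The overlay matches the side picture closely; the top picture is slightly off.
- **Lamp axis:** I set it along the camera's line of sight, using the camera direction measured from its foot. The arm was still.
- **Bystanders:** the filter cartridge, beaker, tube rack and jar all measured where they were at the start, within about 2 mm.
- **One correction:** my first hold was 15 mm too far from the lens because I had the tip offset wrong. The depth picture showed it and I fixed it before handing in.

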